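# Take the lid off a reclining jar and park it on its sloping lid rest

## Task

Open the reclining storage jar: lift its loose wooden lid off by the handle and park it on the sloping lid rest, handle outward, lying flat on the board and slid down until its rim has pushed the two sprung pegs right in. Handle the lid gently, do not drag the jar along, and leave the things around it where they stand.

Things in the scene. Friction and masses are not known exactly. Their poses are not given: they have to be found in the camera images.
- lid: Loose wooden lid, 0.16 kg. Origin: centre of its underside; z: its axis, out of the jar. Plug 82 mm wide, z 0-12 mm, 5 mm play each side in the mouth; flange 112 mm wide, z 12-20; bar handle z 20-60, flat sides, 22 mm thick along x (grip across these), 60 mm long along y. On the jar its axis leans 35 degrees from vertical, x runs up the slope, y is level.
- jar: White ceramic jar, a cylinder 104 mm wide, 130 mm long, reclining in a loose wooden stand (base 165 x 130 mm), 1.2 kg in all. Origin: under the stand's middle, z up. The jar leans 35 degrees from vertical to its own -x; its mouth (92 mm wide inside, centre at x = -45, z = 153 mm) faces -x and up.
- backboard: Board of the lid rest, 170 x 130 mm, fixed, sloping 30 degrees. Origin: middle of its upper face, 82 mm above the worktop; z: normal out of the face, x up the slope, y level. The bar with the pegs is clamped across it, at a place along the slope that differs each time and is not reported: feel or look for it. The parked lid's origin lies at y = 0, x between -22 and +20 mm, z = 0.
- spice_jar: Bystander: spice jar, 45 mm diameter, 106 mm high, origin at the centre of its underside.
- baking_powder: Bystander: upright card packet, 38 x 58 x 86 mm, origin at the centre of its underside.
- kitchen_timer: Bystander: round kitchen timer, 68 mm wide, 53 mm high, origin at the centre of its underside.
- muffin_1: Bystander: filled paper muffin case, 69 mm wide, 36 mm high, origin at the centre of its underside.
- muffin_2: Bystander: filled paper muffin case, 69 mm wide, 36 mm high, origin at the centre of its underside.
- lid_rest: Wooden frame that carries the sloping board, base 150 x 130 mm, fixed. Origin: underside of its base, z up; its low end with the pegs is at its own -x, so the board faces -x and up.
- pegs (a joint): Spring travel of the peg bar: 0 free, grows down the slope to 0.006 m, full in; takes under 1 N. Two steel pegs 14 mm thick, at y = +-45 mm, stand 28 mm out of the board; the lid's flange bears on both, its centre then 45 mm up the slope from them. The board is not slippery: a lid let go short of the pegs stays there and does not press them.
Things that resemble listed ones, but are neither listed nor needed, are in the scene too. There is more than one size of the lid; the job needs the larger.

How it is judged:
On the way:
1. the lid is lifted off the jar, clear of it (height (world z) of lid above 0.155 m and contact force between lid and jar below 0.05 N), for 0.2 s.
At the end, for the whole second after the job is handed in: The lid lies flat on the sloping board (within 4 mm of its face and 0.08 rad), centred between the pegs (within 6 mm across) and keeps the sprung pegs pressed in by over 4 of their 6 mm, at rest; the jar is within 30 mm of where it stood (value of joint pegs above 0.004 m and x of lid in the frame of backboard between -0.03 and 0.03 m and y of lid in the frame of backboard between -0.006 and 0.006 m and z of lid in the frame of backboard between -0.004 and 0.004 m and angle between the z axis of lid and the z axis of backboard, either way round below 0.08 rad and linear speed of lid below 0.02 m/s and distance of jar from where it was at the start of the episode below 0.03 m); the robot touches nothing.
It fails at once if the jar is dragged or knocked over 30 mm from its place (distance of jar from where it was at the start of the episode above 0.03 m).
It fails at once if the lid is dropped or rammed on the rest (over 80 N) (contact force between lid and lid_rest above 80 N).
It fails at once if a bystander is moved over 25 mm (distance of any of spice_jar, baking_powder, kitchen_timer, muffin_1, muffin_2 from where it was at the start of the episode above 0.025 m).
It also fails if it takes over 51 s, if anything falls off the work surface, if the arm or the gripper's body presses on something with over 40 N, if the wrist force passes 120 N, or if a joint passes its speed limit or range.

## Robot

A 6-joint arm with a two-finger parallel gripper is mounted at the origin on a cart in front of the work surface, level with it; the furniture and walls round the work are solid. World frame = base frame: x ahead of the robot, y to its left, z up, the work surface at z = 0. Lengths are in m, angles in rad, forces in N, time in s.
With the tool pointing down it reaches from about 0.3 to 0.75 m from the base axis. Payload 8.5 kg.
Tool frame: the origin (TCP) lies at the very end of the fingers, on their centre line; the grasp point (between the pads) lies 19 mm behind it; z points along the fingers, y is the line along which they close (so a half turn about z gives the same grasp; the last joint's range is limited). The gripper opens to 85 mm and grips with 20 to 120 N. Pads are 22 mm wide; open, the fingers measure 114 mm over their backs; the gripper's body (76 mm by 85 mm) begins 54 mm behind the grasp point. The pads swing forward as they close: fully open they stand 13 mm farther back than shut.
Start: joints at [-1.5, 0.381, 1.297, -0, 1.464, -0.215], TCP at [0.155, -0.528, 0.231] pointing down, gripper open.
Joint ranges: [-3.11, 3.11], [-0.89, 2.33], [0.22, 2.48], [-1.42, 4.56], [0.17, 2.85], [-2.88, 2.88]. Speed limits (rad/s): [2.39, 2.39, 3.14, 3.14, 3.14, 3.14].

## Interface

Orientations are given as a rotation vector (axis times angle).
In Python, from station import state, snapshot, camera_model, close_job gives the robot as it stands. The module is installed in compiled form; this text tells all that it offers.
- The arm moves only by the shell command python3 -m inch 'ROWS'. ROWS is JSON, a list of rows, each a list of 7 numbers: the opening, from 0 (shut) to 1 (fully open), then the shift along the tool's x, y, z each as a share of 1000 mm, from -1 to 1, then the turn, a rotation vector about the tool's x, y, z each as a share of 90 degrees, from -1 to 1. A call has 1 to 10 rows; each row shifts and turns the commanded pose from where the row before left it, along the tool's axes as they then stand; what a row does not reach is not made up. A row lasts 1/8 s, in which the tool goes at most 62.5 mm and 10.7 degrees, less where a joint would pass 70% of its speed; a pose out of reach is approached as far as the arm can. A call with a number of a shift or a turn outside -1 to 1 is refused whole. A call with a gripper value outside its range is refused whole. The fingers move at their own pace and stop on an object; the grip force is fixed at half the most. Time passes only in rows, so rows that do not move let the fingers close. It gives the time, the measured TCP pose, the force, the opening and the grip force at its end, in the units of the state.
- state(): the state, without advancing time (a new reading comes with each control period).
- snapshot(name): name is "side" or "top"; returns the picture (480x640x3 uint8, blue, green, red); there is no depth.
- camera_model(name): a dict with "intrinsics" (3x3 intrinsics, pixels), "D" ([k1, k2, p1, p2, k3] as OpenCV has them; the pictures are not rectified), "T" (4x4, takes a point from camera to world coordinates). Camera axes: x right, y down, z forward; pixel columns grow to the right and rows downward; lengths in m; the calibration is good to about 2 mm. A picture is of the moment at which its call begins. camera_model takes no time and is no camera call.
- close_job(): hands the job in; it is judged then, once.
The state is a dict: "time": time; "joint_pos": joint angles; "joint_velocities": joint speeds; "tau": joint torques, N m; "ee_pos": TCP position; "ee_rot": TCP orientation; "force": force on the tool from outside, world axes, zero at the start; "wrist_torque": the same for the moment, N m; "width": opening from 0.0 (shut) to 1.0 (fully open); "grip_force": force on a finger pad.
Only numpy, scipy, OpenCV 4.12 (cv2) and the standard library are available. Lean on these libraries where they do the work, as an engineer would, in place of code of your own. Each camera call takes 0.05 s, during which the arm holds its last target. There are 200 camera calls.

## Working session

There is one attempt and no reset: what is moved stays moved. The work goes in short steps, Python scripts to look and compute and a shell command to move; the robot and the scene stay as the last step left them, time stands still between calls to the robot, and variables do not carry over. Pictures are saved under pics/ and viewed, at most 10 in all, crops included, and the job is handed in when it is done.

```bash
mkdir -p pics; python3 - <<'E'
from station import *
import cv2,numpy as np
np.set_printoptions(precision=4,suppress=True)
for n in("side","top"):
    cv2.imwrite(f"pics/{n}0.png",snapshot(n)); m=camera_model(n)
    print(n,np.array(m["intrinsics"]),m["D"],np.array(m["T"]))
print(state())
E
```

```text
side [[616.5853   0.     322.5237]
 [  0.     616.5853 238.4446]
 [  0.       0.       1.    ]] [-0.0673  0.      0.      0.      0.    ] [[ 0.3616 -0.4039  0.8403 -0.7802]
 [-0.9322 -0.1433  0.3323 -0.4873]
 [-0.0138 -0.9035 -0.4284  0.7577]
 [ 0.      0.      0.      1.    ]]
top [[496.4447   0.     312.8853]
 [  0.     496.4447 234.7329]
 [  0.       0.       1.    ]] [-0.0606  0.      0.      0.      0.    ] [[-0.0038 -0.9985  0.0538  0.412 ]
 [-1.      0.0036 -0.0037  0.0185]
 [ 0.0035 -0.0538 -0.9985  1.5253]
 [ 0.      0.      0.      1.    ]]
{'time': 0.1, 'joint_pos': array([-1.5003,  0.3811,  1.2982,  0.    ,  1.4636, -0.2153]), 'joint_velocities': array([ 0.    ,  0.002 , -0.0001,  0.001 , -0.0008,  0.0002]), 'tau': array([  0.003 , -44.9222, -23.1656,  -0.0002,   0.0036,  -0.    ]), 'ee_pos': array([ 0.1551, -0.5274,  0.2308]), 'ee_rot': array([-3.1083, -0.4473, -0.0002]), 'force': array([-0.0518,  0.0323, -0.305 ]), 'wrist_torque': array([0.0199, 0.0196, 0.0271]), 'grip_force': 0.0, 'width': 0.999792480195473}
```

View pics/side0.png

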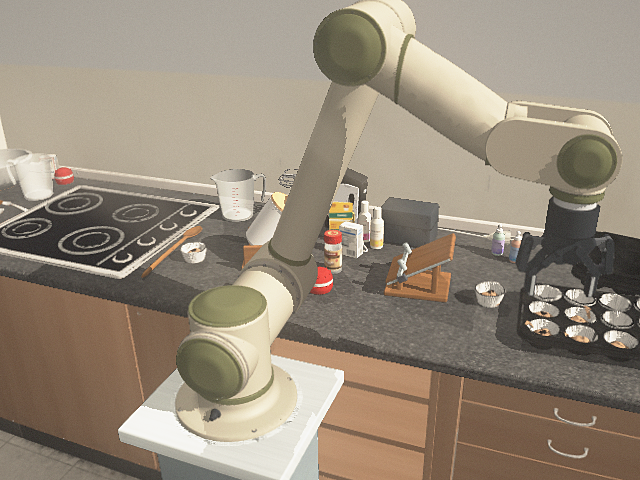

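View pics/top0.png

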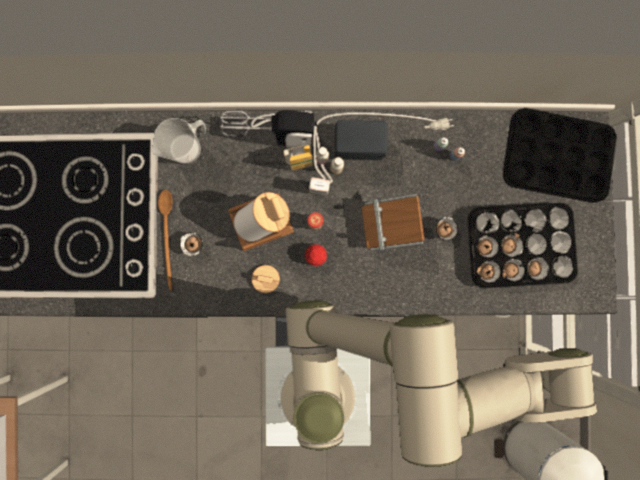

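The side view (arm in the way) shows the lid rest at (425,265). In the top view the jar is at (262,218), with its mouth facing right and up, and the lid rest at (393,221), with the pegs at its left end near x=378. Possible lids: the large one on the jar (270,212) and a smaller loose one on the worktop (266,279). By the description I choose (270,212), and I'll check it in a crop.

```bash
python3 - <<'E'
import cv2
a=cv2.imread("pics/top0.png")[175:300,225:430]
cv2.imwrite("pics/c1.png",cv2.resize(a,None,fx=3.9,fy=3.9,interpolation=cv2.INTER_CUBIC))
b=cv2.imread("pics/side0.png")[180:320,230:470]
cv2.imwrite("pics/c2.png",cv2.resize(b,None,fx=3.3,fy=3.3,interpolation=cv2.INTER_CUBIC))
E
```

```text
(no output)
```

View pics/c1.png

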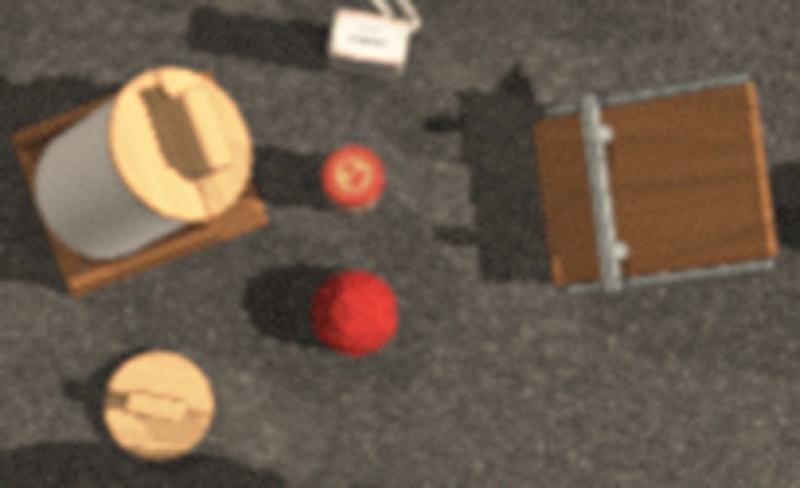

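View pics/c2.png

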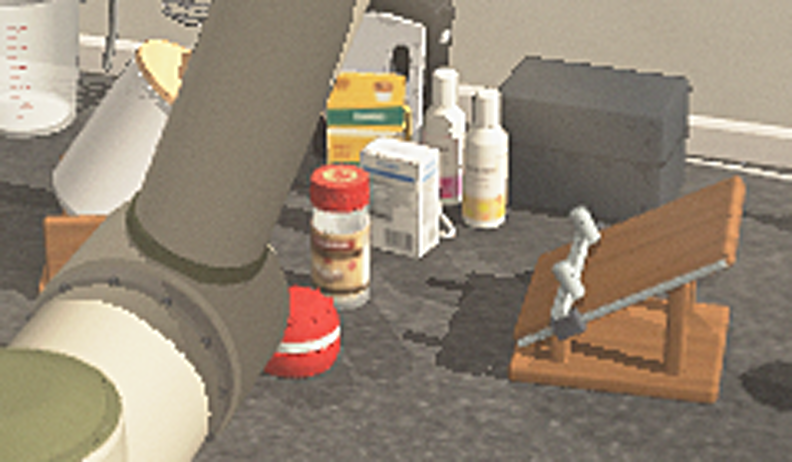

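The crop confirms it: the large lid sits on the jar, with its flange around crop (181,143) and the bright handle top around (208,125). The small lid at crop (158,405) is the decoy. The board's corners and the peg bar (crop x≈600) are clear in both views, so I'll fit the poses to both.

```bash
cat > h.py <<'E'
import numpy as np,cv2
from scipy.spatial.transform import Rotation as R
from scipy.optimize import least_squares
from station import *
np.set_printoptions(precision=4,suppress=True)
C={n:camera_model(n) for n in("side","top")}
def proj(n,P):
    m=C[n];T=np.linalg.inv(np.array(m["T"]))
    return cv2.projectPoints(np.atleast_2d(P).astype(float),cv2.Rodrigues(T[:3,:3])[0],T[:3,3],np.array(m["intrinsics"]),np.array(m["D"]))[0][:,0]
ct=lambda L:np.array(L,float)/3.9+[225,175]-.37
cs=lambda L:np.array(L,float)/3.3+[230,180]-.35
Rl=lambda yaw,t:(R.from_euler('z',yaw)*R.from_euler('y',-t)).as_matrix() # lean to own -x
a=np.linspace(0,2*np.pi,181)
FL=np.array([[.056*np.cos(t),.056*np.sin(t),z] for z in(.012,.020) for t in a])
HT=np.array([[-.011,-.03,.06],[-.011,.03,.06],[.011,.03,.06],[.011,-.03,.06]])
E
cat > fit.py <<'E'
from h import *
# board: corners low-far, high-far, high-near, low-near ; far=+x world
Bt=ct([[535,122],[746,86],[768,262],[557,285]])
Bs=cs([[545,250],[737,180],[727,258],[518,343]])
B=np.array([[-.085,.065,0],[.085,.065,0],[.085,-.065,0],[-.085,-.065,0]])
def rb(p,full=False):
    P=p[:3]+B@Rl(p[3],np.deg2rad(30)).T
    r=np.r_[(proj("top",P)-Bt),(proj("side",P)-Bs)]
    return r if full else r.ravel()
s=least_squares(rb,[.5,-.22,.08,-1.4],loss='soft_l1');print("board",s.x);print(rb(s.x,True))
# lid
Ht=ct([[186,88],[207,81],[232,160],[210,170]])
ex=np.r_[ct([[108,66]])[0],ct([[254,221]])[0]]
def rl(p,m=0):
    M=Rl(p[3],np.deg2rad(35))
    h=proj("top",p[:3]+HT@M.T); f=proj("top",p[:3]+FL@M.T)
    g=proj("side",p[:3]+FL@M.T)
    c=[np.abs(h[:,None]-Ht[None]).sum(2).argmin(0)]
    r1=(h[c[0]]-Ht).ravel(); r2=np.r_[f.min(0),f.max(0)]-ex
    r3=[g[:,0].min()-cs([[138,45]])[0,0], g[:,1].min()-cs([[160,39]])[0,1]]
    return np.r_[r1,r2,r3]
for z in(.12,.16):
  s=least_squares(rl,[.46,.1,z,np.arctan2(.92,-.39)],loss='soft_l1');print("lid",s.x,"\n",s.fun)
E
python3 fit.py
```

```text
board [ 0.5241 -0.2187  0.0792 -1.4607]
[[ 1.1803 -0.6356]
 [ 1.2683 -0.5225]
 [ 1.347  -0.433 ]
 [ 0.6947  0.3911]
 [-2.8281  3.3381]
 [ 0.0951 -0.1343]
 [-1.0108 -0.0266]
 [-3.3887 -0.3006]]
lid [0.5491 0.1381 0.141  1.9016] 
 [-0.5131 -0.185   0.7377  0.0467  1.5032  0.5561  0.5602 -0.2405 -0.1875
 -0.2424 -0.6165 -0.2974 -1.3766  0.0544]
lid [0.5491 0.1381 0.141  1.9016] 
 [-0.5132 -0.185   0.7377  0.0467  1.5032  0.5561  0.5602 -0.2405 -0.1875
 -0.2424 -0.6165 -0.2974 -1.3766  0.0544]
```

```bash
cat >> h.py <<'E'
LID=np.array([.5491,.1381,.141]); ML=Rl(1.9016,np.deg2rad(35))
FLIP=np.array([[0,-1,0],[-1,0,0],[0,0,-1]]).T  # tool axes in lid frame: x=-ly,y=-lx,z=-lz
def to(p,M):
    s=state(); T=R.from_rotvec(s["ee_rot"])
    d=T.inv().apply(np.array(p)-s["ee_pos"]); r=(T.inv()*R.from_matrix(M)).as_rotvec()
    print("t",round(s["time"],2),"shift",d,"turn/90",r/(np.pi/2),"deg",np.linalg.norm(r)*57.3,"F",s["force"],"w",round(s["width"],3),s["grip_force"],"q",s["joint_pos"])
E
cat > fb.py <<'E'
from h import *
from fit import Bt,B
f=lambda p:(proj("top",np.r_[p[:2],.082]+B@Rl(p[2],np.pi/6).T)-Bt).ravel()
s=least_squares(f,[.52,-.22,-1.45]);print(s.x,s.fun)
E
python3 fb.py|tail -3;python3 - <<'E'
from h import *
to(LID+ML@[0,0,.15],ML@FLIP)
E
```

```text
[-0.5132 -0.185   0.7377  0.0467  1.5032  0.5561  0.5602 -0.2405 -0.1875
 -0.2424 -0.6165 -0.2974 -1.3766  0.0544]
[ 0.523  -0.215  -1.4615] [ 0.0402 -0.399   0.1843 -0.2506  0.2322 -0.0597 -0.4761  0.7172]
t 0.1 shift [ 0.5696 -0.4415 -0.0324] turn/90 [ 0.388  -0.0089 -0.0277] deg 35.02246774507397 F [-0.0518  0.0323 -0.305 ] w 1.0 0.0 q [-1.5003  0.3811  1.2982  0.      1.4636 -0.2153]
```

```bash
python3 -m inch '[[1,0.03,-0.02,-0.03,0,0,0],[1,0.04,-0.03,-0.03,0,0,0],[1,0.045,-0.035,-0.02,0,0,0],[1,0.045,-0.035,0,0,0,0],[1,0.045,-0.035,0,0,0,0],[1,0.045,-0.035,0,0,0,0],[1,0.045,-0.035,0,0,0,0],[1,0.045,-0.035,0,0,0,0],[1,0.045,-0.035,0,0,0,0],[1,0.045,-0.035,0,0,0,0]]'; python3 -m inch '[[1,0.04,-0.03,0,0,0,0],[1,0.04,-0.03,0,0,0,0],[1,0.02,-0.02,0,0.08,0,0],[1,0,0,0,0.08,0,0],[1,0,0,0,0.08,0,0],[1,0,0,0,0.08,0,0],[1,0,0,0,0.068,-0.009,-0.028],[1,0,0,0,0,0,0],[1,0,0,0,0,0,0]]'; python3 - <<'E'
from h import *
to(LID+ML@[0,0,.15],ML@FLIP)
a=snapshot("side");cv2.imwrite("pics/side1.png",a); b=snapshot("top");cv2.imwrite("pics/top1.png",b)
x=cv2.resize(a[170:320,220:470],None,fx=3.2,fy=3.2,interpolation=2);cv2.imwrite("pics/c3.png",x)
E
```

```text
time: 1.35
ee_pos: [0.4753, -0.0881, 0.3111]
ee_rot: [-3.109, -0.447, 0.001]
force: [0.6, -1.7, -0.7]
width: 1.002
grip_force: 0.0
time: 2.48
ee_pos: [0.5479, 0.0154, 0.3115]
ee_rot: [-2.503, -0.422, 0.117]
force: [0.2, -0.3, -0.2]
width: 0.999
grip_force: 0.0
t 2.48 shift [0.0404 0.003  0.0564] turn/90 [ 0.0024 -0.006   0.0037] deg 0.6700949346880448 F [ 0.2288 -0.2804 -0.1965] w 0.999 0.0 q [-0.4017  0.4629  1.0647  0.4915  1.9928  0.953 ]
```

View pics/c3.png

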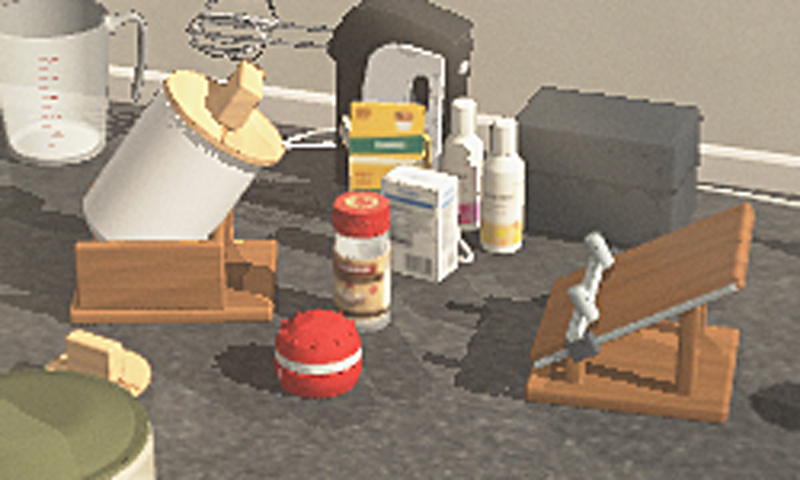

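The view is clear now: lid on the jar at crop (225,115), handle toward (240,90), nothing occluding it, and pegs at (598,245) and (582,297). I'll refit the lid with the full side outline and locate the pegs.

```bash
cat > fit2.py <<'E'
from h import *
import fit
c3=lambda L:np.array(L,float)/3.2+[220,170]-.35
exs=np.r_[c3([[164,68]])[0],c3([[286,168]])[0]]
def r(p):
    g=proj("side",p[:3]+FL@Rl(p[3],np.deg2rad(35)).T)
    return np.r_[fit.rl(p)[:12],np.r_[g.min(0),g.max(0)]-exs]
s=least_squares(r,[.549,.138,.141,1.9],loss='soft_l1');print("LID2",s.x,"\n",s.fun)
HB=np.array([[x,y,z] for z in(.02,.06) for x in(-.011,.011) for y in(-.03,.03)])
print("handle pred in c3",(proj("side",s.x[:3]+HB@Rl(s.x[3],np.deg2rad(35)).T)-[220,170])*3.2)
# pegs: x along slope from both views, tip at z=28 and side
bb=np.array([.523,-.215,.082]);MB=Rl(-1.4615,np.pi/6)
for X in(-.07,-.06,-.05,-.04,-.03):
    P=bb+np.array([[X,.045,.028],[X,-.045,.028],[X,.045,0],[X,-.045,0]])@MB.T
    print(X,"top",((proj("top",P)-[225,175])*3.9).round().tolist(),"c3",((proj("side",P)-[220,170])*3.2).round().tolist())
E
python3 fit2.py | sed -n '/LID2/,$p'
```

```text
LID2 [0.5491 0.1379 0.1423 1.8987] 
 [-0.4267 -0.2174  0.836   0.0315  1.5469  0.5822  0.5915 -0.2311 -0.1535
 -0.2919 -0.5588 -0.2972 -0.7635  0.1613 -0.4541 -0.1115]
handle pred in c3 [[239.7709 105.822 ]
 [233.4829 134.4708]
 [217.2023  91.3848]
 [210.106  119.6087]
 [266.7259  68.3245]
 [261.3236  95.9241]
 [244.0204  53.6485]
 [237.7988  80.8066]]
-0.07 top [[540.0, 141.0], [554.0, 259.0], [555.0, 142.0], [569.0, 258.0]] c3 [[542.0, 256.0], [522.0, 308.0], [558.0, 285.0], [539.0, 339.0]]
-0.06 top [[552.0, 139.0], [566.0, 257.0], [567.0, 140.0], [581.0, 257.0]] c3 [[553.0, 251.0], [533.0, 304.0], [569.0, 281.0], [551.0, 335.0]]
-0.05 top [[564.0, 137.0], [578.0, 256.0], [579.0, 138.0], [593.0, 255.0]] c3 [[564.0, 246.0], [545.0, 299.0], [581.0, 276.0], [563.0, 330.0]]
-0.04 top [[576.0, 135.0], [591.0, 254.0], [591.0, 136.0], [605.0, 254.0]] c3 [[575.0, 242.0], [557.0, 294.0], [592.0, 272.0], [575.0, 325.0]]
-0.03 top [[589.0, 133.0], [603.0, 253.0], [603.0, 134.0], [617.0, 252.0]] c3 [[587.0, 237.0], [569.0, 289.0], [603.0, 267.0], [587.0, 321.0]]
```

```bash
sed -i 's/^LID=.*/LID=np.array([.5491,.1379,.1423]); ML=Rl(1.8987,np.deg2rad(35))/' h.py; python3 -m inch '[[0.7,0.02,0.0015,0.02,0.002,-0.006,0.004],[0.7,0.02,0.0015,0.02,0,0,0],[0.7,0,0,0.015,0,0,0],[0.7,0,0,0,0,0,0],[0.7,0,0,0,0,0,0]]'; python3 - <<'E'
from h import *
to(LID+ML@[0,0,.027],ML@FLIP)
E
```

```text
time: 3.2
ee_pos: [0.5765, 0.0555, 0.2653]
ee_rot: [-2.5, -0.418, 0.131]
force: [-0.2, -0.5, 0.5]
width: 0.7
grip_force: 0.0
t 3.2 shift [ 0.0008 -0.0004  0.1235] turn/90 [-0.0006  0.0008  0.0017] deg 0.17644898491174596 F [-0.2213 -0.5492  0.4572] w 0.7 0.0 q [-0.3219  0.5324  1.0781  0.502   1.8921  0.9911]
```

```bash
python3 -m inch '[[0.7,0.001,0,0.03,0,0,0],[0.7,0,0,0.03,0,0,0],[0.7,0,0,0.025,0,0,0],[0.7,0,0,0.02,0,0,0],[0.7,0,0,0.01,0,0,0],[0.7,0,0,0.008,0,0,0],[0.7,0,0,0,0,0,0],[0.7,0,0,0,0,0,0]]'; python3 - <<'E'
from h import *
to(LID+ML@[0,0,.027],ML@FLIP)
a=snapshot("side");cv2.imwrite("pics/side2.png",a)
cv2.imwrite("pics/c4.png",cv2.resize(a[130:270,220:380],None,fx=4,fy=4,interpolation=2))
E
```

```text
time: 4.2
ee_pos: [0.5548, 0.1226, 0.1646]
ee_rot: [-2.5, -0.417, 0.131]
force: [-1.1, -0.9, 0.3]
width: 0.703
grip_force: 0.0
t 4.2 shift [-0.0005 -0.0006  0.0007] turn/90 [-0.0006  0.0006  0.0017] deg 0.1678547497971571 F [-1.1027 -0.8749  0.262 ] w 0.703 0.0 q [-0.225   0.5702  1.3164  0.5105  1.604   0.9404]
```

View pics/c4.png

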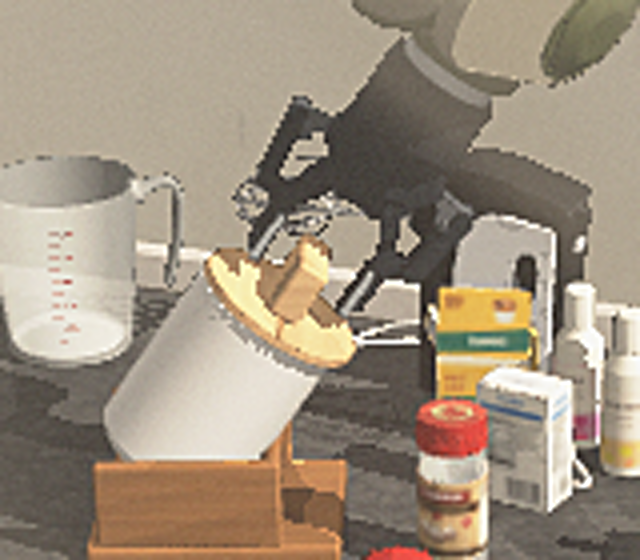

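The handle (300,280) lies centred between the fingertips (255,265) and (342,308), with no contact, so I'll close.

```bash
python3 -m inch '[[0.4,0,0,0,0,0,0],[0.35,0,0,0,0,0,0],[0.3,0,0,0,0,0,0],[0.25,0,0,0,0,0,0],[0.2,0,0,0,0,0,0],[0.1,0,0,0,0,0,0],[0,0,0,0,0,0,0],[0,0,0,0,0,0,0]]'; python3 - <<'E'
from h import *
to(LID+ML@[0,0,.027],ML@FLIP)
E
```

```text
time: 5.25
ee_pos: [0.5547, 0.1229, 0.1644]
ee_rot: [-2.5, -0.417, 0.131]
force: [1.9, 0.6, 4.0]
width: 0.244
grip_force: 58.8
t 5.25 shift [-0.0005 -0.0004  0.0003] turn/90 [-0.001   0.0007  0.0017] deg 0.18802564034417193 F [1.9354 0.5608 4.047 ] w 0.244 58.84177565574646 q [-0.2245  0.5703  1.317   0.5109  1.6037  0.9404]
```

```bash
python3 -m inch '[[0,0,0,-0.005,0,0,0],[0,0,0,-0.01,0,0,0],[0,0,0,-0.01,0,0,0],[0,0,0,-0.015,0,0,0],[0,0,0,-0.02,0,0,0],[0,0,0,-0.03,0,0,0],[0,0,0,-0.03,0,0,0],[0,0,0,-0.03,0,0,0],[0,0,0,0,0,0,0],[0,0,0,0,0,0,0]]'; python3 - <<'E'
from h import *
bb=np.array([.523,-.215,.082]);MB=Rl(-1.4615,np.pi/6)
to(bb+MB@[.04,0,.10],MB@np.array([[0,1,0],[1,0,0],[0,0,-1.]]))
a=snapshot("side");cv2.imwrite("pics/side3.png",a)
b=snapshot("top");cv2.imwrite("pics/top3.png",b)
A=cv2.resize(a[130:270,220:400],(771,600),interpolation=2)
B=cv2.resize(b[150:290,220:360],(600,600),interpolation=2)
cv2.imwrite("pics/c5.png",cv2.resize(np.hstack([A[:,:600],B]),(800,400)))
E
```

```text
time: 6.5
ee_pos: [0.5821, 0.0416, 0.2861]
ee_rot: [-2.499, -0.417, 0.134]
force: [0.6, 1.0, -1.2]
width: 0.248
grip_force: 58.7
t 6.5 shift [-0.1358  0.2267 -0.0401] turn/90 [-0.7205  0.0076  0.1487] deg 66.22084566351393 F [ 0.5946  1.0301 -1.1721] w 0.248 58.73031198978424 q [-0.34    0.536   1.0127  0.5073  1.957   1.0071]
```

View pics/c5.png

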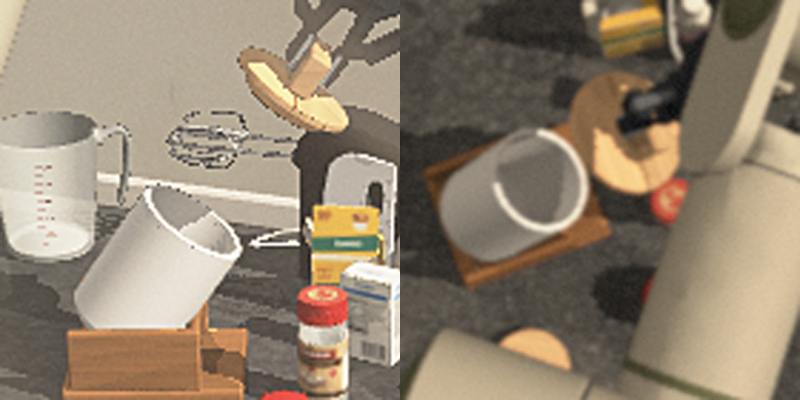

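The lid is lifted clear: side crop (295,90), top crop (625,130). The jar stays in place and the bystanders are untouched. Next I'll fit how the lid sits in the hand.

```bash
cat > inhand.py <<'E'
from h import *
s=state();T=R.from_rotvec(s["ee_rot"]).as_matrix()
S=lambda x,y:np.array([220+x/2.857,130+y/2.857]);TP=lambda x,y:np.array([220+(x-400)/2.857,150+y/2.857])
def r(p):
    M=T@R.from_rotvec([p[4],p[3],0]).as_matrix()@FLIP.T
    P=s["ee_pos"]+T@p[:3]+FL@M.T
    g=proj("side",P);f=proj("top",P)
    return np.r_[g.min(0)-S(238,45),g.max(0)-S(350,133),f[:,0].min()-TP(572,0)[0],f[:,1].min()-TP(0,70)[1],f[:,1].max()-TP(0,194)[1],p[3:]*20]
q=least_squares(r,[0,0,.027,0,0]);print(q.x,q.fun)
E
python3 inhand.py
```

```text
[-0.0036  0.0008  0.0249 -0.0042 -0.0047] [-0.1149 -0.0924  0.0275  0.0935  0.0791  0.0099 -0.0512 -0.0831 -0.0937]
```

```bash
python3 -m inch '[[0,0,0,-0.03,-0.04,0,0.008],[0,0,0,-0.03,-0.08,0,0.018],[0,0,0,0,-0.09,0.001,0.019],[0,0,0,0,-0.09,0.001,0.019],[0,0,0,0,-0.09,0.001,0.019],[0,0,0,0,-0.09,0.001,0.019],[0,0,0,0,-0.09,0.001,0.019],[0,0,0,0,-0.08,0.001,0.018],[0,0,0,0,-0.07,0.001,0.01],[0,0,0,0,0,0,0]]'; python3 - <<'E'
from h import *
bb=np.array([.523,-.215,.082]);MB=Rl(-1.4615,np.pi/6)
to(bb+MB@[.04,0,.10],MB@np.array([[0,1,0],[1,0,0],[0,0,-1.]]))
E
```

```text
time: 7.85
ee_pos: [0.5927, 0.012, 0.3355]
ee_rot: [2.615, 0.15, 0.031]
force: [-0.8, -0.8, -1.6]
width: 0.247
grip_force: 58.7
t 7.85 shift [-0.0939  0.1018  0.2288] turn/90 [-0.0009  0.0022  0.0039] deg 0.4156248980861638 F [-0.7589 -0.773  -1.5732] w 0.247 58.74055624008179 q [ 0.0383  0.4298  1.0193 -0.5226  1.6445  1.4424]
```

```bash
python3 -m inch '[[0,-0.02,0.022,0.02,0,0.002,0.004],[0,-0.025,0.027,0.04,0,0,0],[0,-0.025,0.027,0.045,0,0,0],[0,-0.024,0.026,0.045,0,0,0],[0,0,0,0.04,0,0,0],[0,0,0,0.03,0,0,0],[0,0,0,0.005,0,0,0],[0,0,0,0,0,0,0],[0,0,0,0,0,0,0]]'; python3 - <<'E'
from h import *
bb=np.array([.523,-.215,.082]);MB=Rl(-1.4615,np.pi/6)
to(bb+MB@[.04,0,.10],MB@np.array([[0,1,0],[1,0,0],[0,0,-1.]]))
a=snapshot("side");cv2.imwrite("pics/side4.png",a)
b=snapshot("top");cv2.imwrite("pics/top4.png",b)
A=cv2.resize(a[180:300,370:490],(600,600),interpolation=2)
B=cv2.resize(b[165:285,335:455],(600,600),interpolation=2)
cv2.imwrite("pics/c6.png",cv2.resize(np.hstack([A,B]),(800,400)))
E
```

```text
time: 8.98
ee_pos: [0.522, -0.1991, 0.1943]
ee_rot: [2.614, 0.137, 0.044]
force: [-0.9, -0.1, -2.0]
width: 0.247
grip_force: 58.7
t 8.97 shift [-0.0007 -0.0024  0.0052] turn/90 [ 0.0006 -0.0019 -0.0032] deg 0.3378613681932082 F [-0.8877 -0.1332 -1.9587] w 0.247 58.660027384757996 q [-0.3706  0.3817  1.5198 -0.5377  1.0447  1.3242]
```

View pics/c6.png

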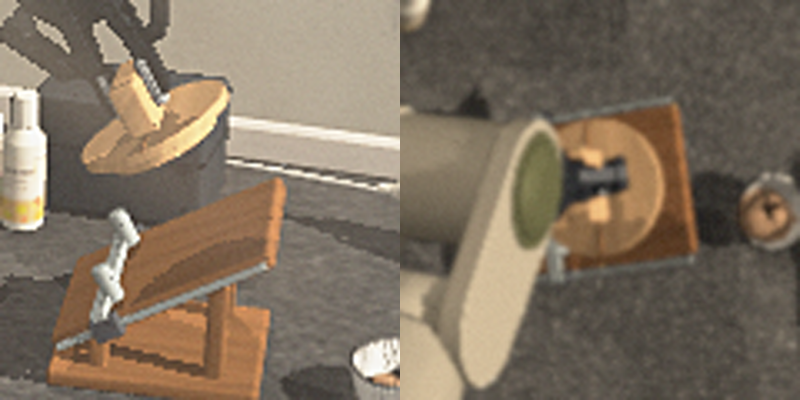

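```bash
cat > inhand2.py <<'E'
from h import *
s=state();T=R.from_rotvec(s["ee_rot"]).as_matrix()
S=lambda x,y:np.array([370+x/3.333,180+y/3.333]);TP=lambda x,y:np.array([335+(x-400)/3.333,165+y/3.333])
bb=np.array([.523,-.215,.082]);MB=Rl(-1.4615,np.pi/6)
def r(p):
    M=T@R.from_rotvec([p[4],p[3],0]).as_matrix()@FLIP.T
    P=s["ee_pos"]+T@p[:3]+FL@M.T
    g=proj("side",P);f=proj("top",P)
    return np.r_[g.min(0)-S(82,80),g.max(0)-S(231,175),f[:,0].max()-TP(665,0)[0],f[:,1].min()-TP(0,117)[1],f[:,1].max()-TP(0,257)[1],p[3:]*20]
q=least_squares(r,[0,0,.027,0,0]);print(q.x,q.fun)
print("lid in board",MB.T@(s["ee_pos"]+T@q.x[:3]-bb),"tcp in board",MB.T@(s["ee_pos"]-bb))
E
python3 inhand2.py
```

```text
[-0.0024  0.0032  0.0292 -0.0111 -0.0002] [-0.3553 -0.1454 -0.1312  0.215   0.5301  0.2328 -0.42   -0.222  -0.0041]
lid in board [ 0.0454 -0.0017  0.0758] tcp in board [0.0422 0.0006 0.105 ]
```

```bash
python3 -m inch '[[0,0.001,0,0.02,0,0,0],[0,0.001,0,0.02,0,0,0],[0,0,0,0.015,0,0,0],[0,0,0,0.008,0,0,0],[0,0,0,0.003,0,0,0],[0,0,0,0.002,0,0,0],[0,0,0,0,0,0,0]]'; python3 -m inch '[[0,0,0,0.002,0,0,0],[0,0,0,0,0,0,0]]'
```

```text
time: 9.95
ee_pos: [0.5274, -0.233, 0.1345]
ee_rot: [2.614, 0.137, 0.042]
force: [0.3, -0.0, -1.5]
width: 0.253
grip_force: 58.8
time: 10.2
ee_pos: [0.5274, -0.2341, 0.1324]
ee_rot: [2.615, 0.137, 0.041]
force: [0.4, -0.7, -1.8]
width: 0.252
grip_force: 58.8
```

```bash
for i in 1; do python3 -m inch '[[0,0,0,0.002,0,0,0],[0,0,0,0.001,0,0,0],[0,0,0,0,0,0,0]]'; done;  python3 -m inch '[[0,0,0,0.001,0,0,0],[0,0,0,0.001,0,0,0],[0,0,0,0,0,0,0]]'
```

```text
time: 10.58
ee_pos: [0.5275, -0.2356, 0.1297]
ee_rot: [2.615, 0.137, 0.041]
force: [-0.0, -0.1, -1.3]
width: 0.25
grip_force: 58.8
time: 10.95
ee_pos: [0.5276, -0.2366, 0.128]
ee_rot: [2.615, 0.137, 0.041]
force: [-0.5, -0.4, -0.1]
width: 0.245
grip_force: 58.8
```

```bash
python3 -m inch '[[0,0,0,0.001,0,0,0],[0,0,0,0.001,0,0,0],[0,0,0,0,0,0,0]]'
```

```text
time: 11.32
ee_pos: [0.5276, -0.2371, 0.1273]
ee_rot: [2.614, 0.137, 0.042]
force: [-4.2, 6.0, 9.3]
width: 0.246
grip_force: 60.6
```

```bash
python3 -m inch '[[0,0,-0.003,0,0,0,0],[0,0,-0.004,0,0,0,0],[0,0,-0.004,0,0,0,0],[0,0,-0.003,0,0,0,0],[0,0,0,0,0,0,0]]'; python3 - <<'E'
from h import *
bb=np.array([.523,-.215,.082]);MB=Rl(-1.4615,np.pi/6);s=state()
print(MB.T@(s["ee_pos"]-bb),MB.T@s["force"])
a=snapshot("side");cv2.imwrite("pics/side5.png",a);b=snapshot("top")
A=cv2.resize(a[180:300,370:490],(600,600),interpolation=2)
B=cv2.resize(b[165:285,335:455],(600,600),interpolation=2)
cv2.imwrite("pics/c7.png",cv2.resize(np.hstack([A,B]),(800,400)))
E
```

```text
time: 11.95
ee_pos: [0.5275, -0.2258, 0.1208]
ee_rot: [2.613, 0.137, 0.046]
force: [-0.7, 1.7, 5.9]
width: 0.244
grip_force: 59.4
[0.0291 0.0033 0.028 ] [ 1.3975 -0.5296  6.0478]
```

View pics/c7.png

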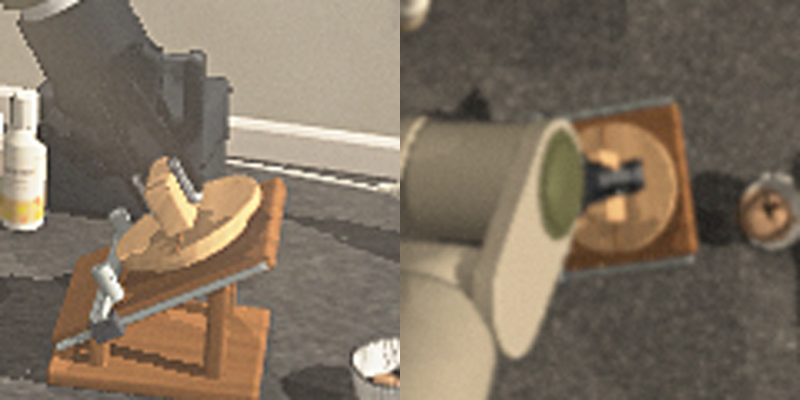

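The lid lies on the board (side crop 190,225) just above the pegs (120,220) and (105,285). I'll keep sliding and watch the slope force.

```bash
cat > b.py <<'E'
from h import *
bb=np.array([.523,-.215,.082]);MB=Rl(-1.4615,np.pi/6);s=state()
print("board tcp",MB.T@(s["ee_pos"]-bb),"F",MB.T@s["force"])
E
for i in 1 ; do python3 -m inch '[[0,0,-0.002,0,0,0,0],[0,0,-0.002,0,0,0,0],[0,0,0,0,0,0,0]]'>/dev/null; python3 b.py; python3 -m inch '[[0,0,-0.002,0,0,0,0],[0,0,-0.001,0,0,0,0],[0,0,0,0,0,0,0]]'>/dev/null; python3 b.py; python3 -m inch '[[0,0,-0.002,0,0,0,0],[0,0,0,0,0,0,0]]'>/dev/null; python3 b.py; done
```

```text
board tcp [0.0253 0.0034 0.028 ] F [ 2.5468 -0.3761  6.4531]
board tcp [0.0224 0.0034 0.028 ] F [ 1.6077 -0.3391  5.8742]
board tcp [0.0203 0.0034 0.028 ] F [ 3.0374 -0.3975  5.6307]
```

```bash
python3 -m inch '[[0,0,-0.002,0,0,0,0],[0,0,0,0,0,0,0]]'>/dev/null; python3 b.py; python3 -m inch '[[0,0,-0.002,0,0,0,0],[0,0,0,0,0,0,0]]'>/dev/null; python3 b.py; python3 -m inch '[[0,0,-0.001,0,0,0,0],[0,0,0,0,0,0,0]]'>/dev/null; python3 b.py
```

```text
board tcp [0.0183 0.0034 0.0279] F [ 2.2322 -0.3401  5.7867]
board tcp [0.0163 0.0035 0.028 ] F [ 2.2764 -0.2164  5.4721]
board tcp [0.0154 0.0034 0.028 ] F [2.6596 0.2923 5.6934]
```

```bash
for k in 1; do python3 -m inch '[[0,0,-0.002,0,0,0,0],[0,0,0,0,0,0,0]]'>/dev/null; python3 b.py; python3 -m inch '[[0,0,-0.0015,0,0,0,0],[0,0,0,0,0,0,0]]'>/dev/null; python3 b.py;python3 -m inch '[[0,0,-0.0015,0,0,0,0],[0,0,0,0,0,0,0]]'>/dev/null; python3 b.py; done
```

```text
board tcp [0.0134 0.0034 0.028 ] F [2.0031 0.54   5.6292]
board tcp [0.0119 0.0035 0.028 ] F [ 2.6386 -0.8176  6.3444]
board tcp [0.0105 0.0035 0.028 ] F [ 3.5986 -0.7355  5.6936]
```

```bash
for k in 1; do python3 -m inch '[[0,0,-0.0015,0,0,0,0],[0,0,0,0,0,0,0]]'>/dev/null; python3 b.py; python3 -m inch '[[0,0,-0.0015,0,0,0,0],[0,0,0,0,0,0,0]]'>/dev/null; python3 b.py;python3 -m inch '[[0,0,-0.0015,0,0,0,0],[0,0,0,0,0,0,0]]'>/dev/null; python3 b.py; done
```

```text
board tcp [0.009  0.0034 0.028 ] F [ 3.7273 -0.4564  5.1327]
board tcp [0.0083 0.0034 0.0281] F [ 7.2758 -2.2878  5.5073]
board tcp [0.0077 0.0033 0.0281] F [10.7663 -3.7062  5.4673]
```

```bash
python3 -m inch '[[0,-0.001,-0.001,0,0,0,0],[0,0,0,0,0,0,0]]'>/dev/null; python3 b.py; python3 -m inch '[[0,0,-0.001,0,0,0,0],[0,0,0,0,0,0,0]]'>/dev/null; python3 b.py; python3 - <<'E'
from h import *
a=snapshot("side");cv2.imwrite("pics/side6.png",a);b=snapshot("top")
A=cv2.resize(a[180:300,370:490],(600,600),interpolation=2)
B=cv2.resize(b[165:285,335:455],(600,600),interpolation=2)
cv2.imwrite("pics/c8.png",cv2.resize(np.hstack([A,B]),(800,400)))
E
```

```text
board tcp [0.0074 0.0031 0.0282] F [14.0138  0.3176  2.6394]
board tcp [0.0071 0.0031 0.0282] F [16.3495 -1.1996  1.3857]
```

```bash
python3 -m inch '[[0,0,0,0.001,0,0,0],[0,0,0,0.0005,0,0,0],[0,0,0,0,0,0,0]]'>/dev/null; python3 b.py; python3 -m inch '[[0.27,0,0,0,0,0,0],[0.3,0,0,0,0,0,0],[0.35,0,0,0,0,0,0],[0.4,0,0,0,0,0,0],[0.4,0,0,0,0,0,0]]'; python3 b.py
```

```text
board tcp [0.0072 0.0031 0.028 ] F [15.9437 -4.3801 16.7265]
time: 16.9
ee_pos: [0.5234, -0.2045, 0.1055]
ee_rot: [2.614, 0.138, 0.042]
force: [0.2, -1.7, 3.7]
width: 0.395
grip_force: 1.6
board tcp [0.0028 0.0016 0.0255] F [3.3544 0.0553 2.302 ]
```

```bash
python3 -m inch '[[0.42,0,0.002,0,0,0,0],[0.42,0,0.0025,0,0,0,0],[0.42,0,0,0,0,0,0]]'; python3 b.py; python3 -m inch '[[0.42,0,0,-0.005,0,0,0],[0.42,0,0,-0.01,0,0,0],[0.42,0,0,-0.02,0,0,0],[0.42,0,0,-0.03,0,0,0],[0.42,0,0,-0.04,0,0,0],[0.42,0,0,-0.04,0,0,0],[0.42,0,0,-0.04,0,0,0],[0.42,0,0,0,0,0,0],[0.42,0,0,0,0,0,0]]'; python3 - <<'E'
from h import *
a=snapshot("side");cv2.imwrite("pics/side7.png",a);b=snapshot("top");cv2.imwrite("pics/top7.png",b)
A=cv2.resize(a[180:300,370:490],(600,600),interpolation=2)
B=cv2.resize(b[165:285,335:455],(600,600),interpolation=2)
cv2.imwrite("pics/c9.png",cv2.resize(np.hstack([A,B]),(800,400),interpolation=cv2.INTER_AREA))
E
```

```text
time: 17.27
ee_pos: [0.5236, -0.2084, 0.1075]
ee_rot: [2.615, 0.137, 0.041]
force: [0.0, 0.3, 0.0]
width: 0.421
grip_force: 0.0
board tcp [0.0071 0.0014 0.0253] F [-0.2218  0.0672  0.1507]
time: 18.4
ee_pos: [0.5131, -0.1161, 0.2674]
ee_rot: [2.615, 0.138, 0.04]
force: [0.0, 0.2, 0.6]
width: 0.42
grip_force: 0.0
```

View pics/c9.png

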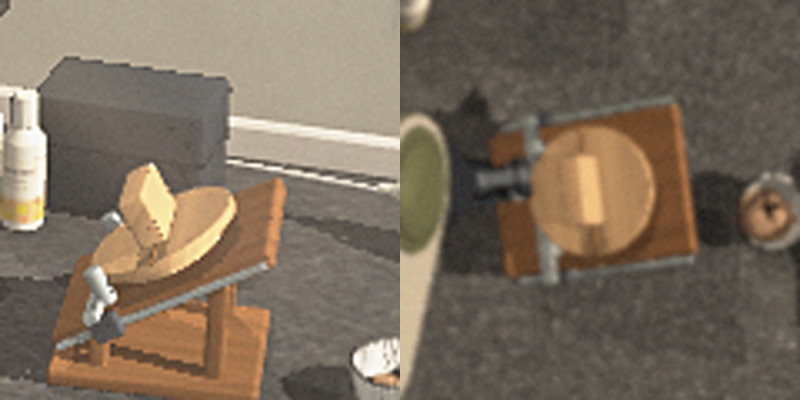

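```bash
python3 - <<'E'
from h import *
S=lambda x,y:np.array([370+x/3.333,180+y/3.333]);TP=lambda x,y:np.array([335+(x-400)/3.333,165+y/3.333])
bb=np.array([.523,-.215,.082]);MB=Rl(-1.4615,np.pi/6)
def r(p):
    P=bb+MB@(p[:3])+FL@(MB@R.from_rotvec([p[3],p[4],0]).as_matrix()).T
    g=proj("side",P);f=proj("top",P)
    return np.r_[g.min(0)-S(90,186),g.max(0)-S(237,285),f.min(0)-TP(530,124),f.max(0)-TP(655,257)]
q=least_squares(r,[0,0,0,0,0]);print("lid in board",q.x,q.fun)
ref=cv2.imread("pics/side3.png")[255:278,390:408]
for n in (0,1,4,5,6,7):
    im=cv2.imread(f"pics/side{n}.png")[245:290,380:418]
    k=cv2.matchTemplate(cv2.resize(im,None,fx=8,fy=8,interpolation=2),cv2.resize(ref,None,fx=8,fy=8,interpolation=2),cv2.TM_CCOEFF_NORMED)
    _,v,_,l=cv2.minMaxLoc(k);print(n,np.array(l)/8-[10,10],v)
E
```

```text
lid in board [ 0.0109  0.0016 -0.0018  0.0205  0.0066] [-0.136   0.0284 -0.3095  0.0074  0.1126  0.4248  0.4113 -0.5662]
0 [0. 0.] 0.9966903328895569
1 [0. 0.] 0.99687260389328
4 [0. 0.] 0.9966426491737366
5 [-0.125  0.125] 0.8832029104232788
6 [-2.75  1.25] 0.7712439894676208
7 [-2.375  1.   ] 0.8085322976112366
```

```bash
python3 - <<'E'
from h import *
i6=cv2.imread("pics/side6.png");i0=cv2.imread("pics/side0.png");up=lambda x:cv2.resize(x,None,fx=16,fy=16,interpolation=2)
for name,(v0,v1,u0,u1) in {"peg":(258,276,394,406),"pegtop":(257,268,393,403),"leg":(266,277,394,405)}.items():
  for b in (i6,):
    for n in (0,6,7):
      im=cv2.imread(f"pics/side{n}.png")[v0-4:v1+4,u0-4:u1+4]
      k=cv2.matchTemplate(up(im),up(b[v0:v1,u0:u1]),cv2.TM_CCOEFF_NORMED);_,v,_,l=cv2.minMaxLoc(k);print(name,n,np.array(l)/16-4,round(v,3))
E
```

```text
peg 0 [ 2.6875 -1.1875] 0.745
peg 6 [0. 0.] 0.999
peg 7 [ 0.4375 -0.1875] 0.878
pegtop 0 [ 2.3125 -1.6875] 0.667
pegtop 6 [0. 0.] 0.997
pegtop 7 [ 0.5625 -0.6875] 0.87
leg 0 [ 2.625 -1.125] 0.888
leg 6 [0. 0.] 0.997
leg 7 [ 0.3125 -0.125 ] 0.901
```

The last picture shows the lid flat on the board against both pegs (side crop 165,235; top crop 593,190), with the gripper clear. The fit puts it at y ≈ 1.6 mm, tilt ≈ 0.02 rad, and pegs pressed in about 5 mm of 6. I'm handing in.

```bash
python3 -c "
from station import *
print(close_job())"
```

```text
the job is handed in; nothing more can be done
None
```

I handed the job in with the larger lid parked handle outward on the board, flat to about 0.02 rad, about 2 mm off centre and holding the pegs in about 5 of their 6 mm by image fit; the hand-in returned no verdict.

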